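Set the drying blower to the third click and start it

TASK

The pink planter has just been painted and needs drying: on the blue blower, gently push the orange shutter lever along its slot, from its closed end, until it rests in the third click, counting the clicks by feel and never going beyond the third. Then press the blower's green start button fully down and let go. Leave the grey blower and everything else on the table as it stands.

Things in the scene. Friction and masses are not known exactly. Their poses are not given: they have to be found in the camera images.
- blue_blower: blue bench-top drying blower, a flat box 170 (x) x 210 (y) x 100 mm high. Its origin is at the centre of the underside, on the table; x points out of the louvred air outlet, y along the lever's slot, z up; bolted down. On its flat deck (100 mm above the table) a slot for the shutter lever runs along y at x = +30 mm, and the green button stands at x = -45, y = -45 mm.
- blue_lever (a joint): travel of the orange lever towards the blue blower's +y, in m: 0 at the closed end (lever centre at y = -52 mm of the blower), 0.106 at the far stop. Starts at 0 to 0.020, sliding freely there (1.5 N of friction). Four sprung clicks follow: it rests at 0.042, 0.062, 0.082 (third) and 0.102. Before each, the push jumps to 5 to 7 N, fades over some 13 mm, then it snaps on into rest by itself.
- blue_lever_mid (a point): centre of the orange lever's paddle, which is 26 mm across the slot (x), 12 mm along it (y) and 36 mm tall, its foot 6 mm and its top 42 mm above the blower's deck; this point is 24 mm above the deck. It stays where it is left.
- blue_button (a joint): travel of the blue blower's green start button in m: 0 up, about 0.006 fully down (about 5 N); it springs back up by itself.
- blue_button_top (a point): centre of the top face of the blue blower's green round button, 28 mm across; it is pressed straight down.
- grey_blower: grey blower of the same make and size, to be left alone. Its origin is at the centre of the underside, on the table; x points out of the louvred air outlet, y along the lever's slot, z up; bolted down.
- grey_lever (a joint): travel of the grey blower's white lever, as for the blue one; leave it.
- grey_lever_mid (a point): centre of the grey blower's white lever paddle, same size as the orange one; leave it.
- grey_button (a joint): travel of the grey blower's green button in m; leave it.
- pink_planter: loose wooden planter box with pink end cheeks, 80 x 120 x 90 mm high, 5 to 9 cm from the blue blower's air outlet; origin at the centre of its underside.
- bare_planter: loose unpainted planter box, same size, before the grey blower's outlet; origin at the centre of its underside.
- white_pot: small white paint pot, 43 mm across and 32 mm tall, loose on the blue blower's deck near x = -55, y = +72 mm of the blower; origin at the centre of its underside.
- yellow_pot: the same in yellow on the grey blower's deck; origin at the centre of its underside.
- paint_jar: loose jar of pink paint, 60 mm across, 85 mm tall; origin at the centre of its underside.
- brush_pot: loose red pot of brushes, 72 mm across, about 190 mm tall with the brushes; origin at the centre of its underside.
- blue_bucket: loose empty blue plastic bucket, 96 mm across, 100 mm tall; origin at the centre of its underside.

How it is judged:
By the outcome, as a careful person would: the job done as asked, in the order asked, and still so for the second after the job is handed in, with the robot touching nothing.
It also fails if it takes over 64 s, if anything falls off the work surface, if the arm or the gripper's body presses on something with over 40 N, if the wrist force passes 120 N, or if a joint passes its speed limit or range.

ROBOT

A 6-joint arm with a two-finger parallel gripper is mounted at the origin on the work surface. World frame = base frame: x ahead of the robot, y to its left, z up, the work surface at z = 0. Lengths are in m, angles in rad, forces in N, time in s.
With the tool pointing down it reaches from about 0.275 to 0.825 m from the base axis. Payload 5.2 kg.
Tool frame: the origin (TCP) lies midway between the tips of the shut fingers; the grasp point (between the pads) lies 19 mm behind it (arm.pinch_z is the distance from the TCP to the grasp point, in m); z points along the fingers, y is the line along which they close (so a half turn about z gives the same grasp; the last joint's range is limited). The gripper opens to 93 mm and grips with 3 to 60 N. Pads are 15 mm wide; open, the fingers measure 128 mm over their backs; the gripper's body (75 mm by 188 mm) begins 65 mm behind the grasp point.
Start: joints at [-1.547, 0.259, 1.535, -0, 1.348, -0.203], TCP at [0.124, -0.536, 0.219] pointing down, gripper open.
Joint ranges: [-3.14, 3.14], [-0.91, 2.08], [0.19, 2.58], [-1.22, 4.36], [0.22, 2.71], [-3.12, 3.12]. Speed limits (rad/s): [2.57, 2.57, 3.14, 3.14, 3.14, 3.14].

INTERFACE

Orientations are given as a unit quaternion [w, x, y, z].
In Python, from workcell import arm gives the robot as it stands.
- The arm moves only by the shell command python3 -m pendant 'ROWS' [FORCE]. ROWS is JSON, a list of rows, each a list of 3 entries, a list of its own where there are three numbers: the shift along the tool's x, y, z in mm, then the turn, a rotation vector about the tool's x, y, z in rad, then the finger opening in mm, from 0 to 93. In form: [[[x, y, z], [rx, ry, rz], hand], ...]. A call has 1 to 8 rows; each row shifts and turns the commanded pose from where the row before left it, along the tool's axes as they then stand; what a row does not reach is not made up. A row lasts 1/12 s, in which the tool goes at most 41.7 mm and 7.16 degrees, less where a joint would pass 70% of its speed; a pose out of reach is approached as far as the arm can. A call with a gripper value outside its range is refused whole. The fingers move at their own pace and stop on an object; FORCE is the grip in N (left out, the last holds). Time passes only in rows, so rows that do not move let the fingers close. It gives the time, the measured TCP pose, the force, the opening and the grip force at its end, in the units of the state.
- arm.observe(): the state, without advancing time (a new reading comes with each control period).
- arm.get_image(name): name is "scene" or "top" or "wrist"; returns (picture, depth): 420x560x3 uint8, red, green, blue; 420x560 float32, m along the optical axis (not along the pixel's ray), 0 where there is no reading.
- arm.camera_params(name): a dict with "fx", "fy", "cx", "cy" (pixels), "T" (4x4, takes a point from camera to world coordinates); the wrist camera has in their place "tool_from_camera" (4x4, takes a point from camera to tool coordinates, whose origin is the TCP and whose axes are the flange's). Camera axes: x right, y up, looking along -z (the intrinsics and any distortion apply to the point x, -y, -z); pixel columns grow to the right and rows downward; lengths in m; the calibration is good to about 2 mm. A picture is of the moment at which its call begins: read the wrist's pose just before it. camera_params takes no time and is no camera call.
- arm.finish_job(): hands the job in; it is judged then, once.
The state is a dict: "clock": time; "q": joint angles; "joint_velocities": joint speeds; "joint_efforts": joint torques, N m; "ee_pos": TCP position; "eef_rot": TCP orientation; "wrist_force": force on the tool from outside, world axes, zero at the start; "wrist_torque": the same for the moment, N m; "width": finger opening in m; "grasp_force": force on a finger pad.
Only numpy, scipy, OpenCV 4.12 (cv2) and the standard library are available. Lean on these libraries where they do the work, as an engineer would, in place of code of your own. Each camera call takes 0.05 s, during which the arm holds its last target. There are 200 camera calls.

## Working session

There is one attempt and no reset: what is moved stays moved. The work goes in short steps, Python scripts to look and compute and a shell command to move; the robot and the scene stay as the last step left them, time stands still between calls to the robot, and variables do not carry over. Pictures are saved under pics/ and viewed, at most 10 in all, crops included, and the job is handed in when it is done.

```bash
ls; mkdir -p pics; cat > h.py <<'E'
import numpy as np, cv2
from workcell import arm
from scipy.spatial.transform import Rotation as R
def snap(n,f):
    p,d=arm.get_image(n); cv2.imwrite(f'pics/{f}.png',p[...,::-1]); np.save(f'pics/{f}.npy',d); return p,d
def T(n):
    c=arm.camera_params(n)
    if 'T' in c: return c,np.array(c['T'])
    s=arm.observe(); M=np.eye(4); q=s['eef_rot']; M[:3,:3]=R.from_quat([q[1],q[2],q[3],q[0]]).as_matrix(); M[:3,3]=s['ee_pos']
    return c,M@np.array(c['tool_from_camera'])
def px(c,M,d,u,v):
    z=np.asarray(d)[int(round(v)),int(round(u))]
    return (M@np.array([(u-c['cx'])/c['fx']*z,-(v-c['cy'])/c['fy']*z,-z,1]))[:3]
E
python3 - <<'E'
from h import *
snap('top','top0'); snap('scene','scene0')
for n in('top','scene','wrist'): print(n,arm.camera_params(n))
print(arm.observe())
E
```

```text
pics
top {'fx': 392.5313307114403, 'fy': 392.5313307114403, 'cx': 275.14705003167074, 'cy': 211.96611807349927, 'T': array([[-0.00783692,  0.98689001, -0.16120388,  0.40605054],
       [-0.99993678, -0.00903413, -0.00669503, -0.02994043],
       [-0.00806359,  0.16114122,  0.98689842,  1.40686705],
       [ 0.        ,  0.        ,  0.        ,  1.        ]])}
scene {'fx': 383.8177477987096, 'fy': 383.8177477987096, 'cx': 278.29852829142953, 'cy': 208.03472219488202, 'T': array([[-0.30684559, -0.57924752,  0.75519408,  1.42835006],
       [ 0.95157268, -0.2024245 ,  0.23137363,  0.22853105],
       [ 0.01884718,  0.78961803,  0.61330918,  0.77111703],
       [ 0.        ,  0.        ,  0.        ,  1.        ]])}
wrist {'fx': 358.4312389124716, 'fy': 358.4312389124716, 'cx': 282.44770989615654, 'cy': 209.54304031457977, 'tool_from_camera': array([[-1.06942028e-03,  9.66430161e-01,  2.56927229e-01,
         7.15206030e-02],
       [ 9.99999415e-01,  1.07471524e-03,  1.19809921e-04,
        -3.02301570e-05],
       [-1.60335688e-04,  2.56927207e-01, -9.66430745e-01,
        -1.64871001e-01],
       [ 0.00000000e+00,  0.00000000e+00,  0.00000000e+00,
         1.00000000e+00]])}
{'clock': 0.1, 'q': array([-1.54682031e+00,  2.59294024e-01,  1.53594815e+00, -4.21316969e-06,
        1.34800599e+00, -2.02807616e-01]), 'joint_velocities': array([-3.85622308e-04,  9.39782965e-05, -3.70107766e-03, -8.44775615e-05,
       -1.04143579e-03,  2.01761809e-04]), 'joint_efforts': array([ 1.93455853e-03, -4.38213873e+01, -2.84641385e+01,  7.19685713e-02,
        3.62593727e-02, -5.25421865e-05]), 'ee_pos': array([ 0.12367004, -0.53541986,  0.21789821]), 'eef_rot': array([-8.24630578e-04,  9.93577640e-01,  1.13149403e-01,  7.18697701e-05]), 'wrist_force': array([-0.01642985, -0.1050202 , -0.35967865]), 'wrist_torque': array([ 0.03972098, -0.01524226, -0.02835437]), 'grasp_force': 0.0, 'width': 0.0933420182133888}
```

View pics/top0.png

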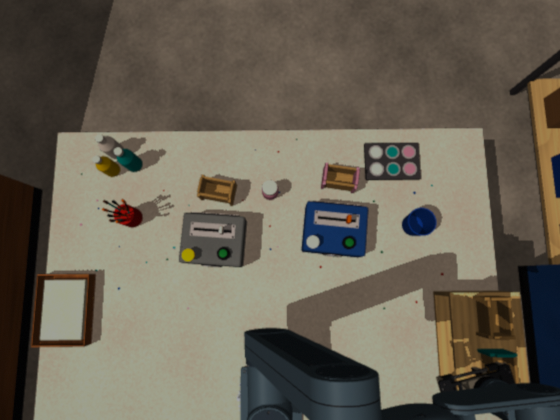

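View pics/scene0.png

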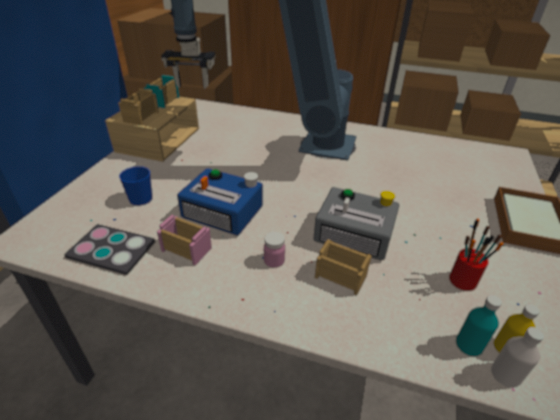

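The top view shows the blue blower at about (335,229), its lever at (350,219), button at (349,242) and white pot at (313,242). Its +x is up in the picture and +y is left. I'll enlarge this area and measure it.

```bash
python3 - <<'E'
from h import *
p=cv2.imread('pics/top0.png'); d=np.load('pics/top0.npy'); c,M=T('top')
cv2.imwrite('pics/crop0.png',cv2.resize(p[190:265,295:375],None,fx=8,fy=8,interpolation=cv2.INTER_CUBIC)[:600,:640])
for n,(u,v) in dict(lever=(350,219),btn=(349,242),pot=(313,242),deck=(335,232),table=(390,240)).items(): print(n,px(c,M,d,u,v).round(4))
# deck points by depth
u,v=np.meshgrid(np.arange(295,376),np.arange(190,266)); z=d[190:266,295:376]
P=np.stack([(u-c['cx'])/c['fx']*z,-(v-c['cy'])/c['fy']*z,-z,np.ones_like(z)],-1)@M.T
m=(abs(P[...,2]-0.1)<.012)
r=cv2.minAreaRect((P[m][:,:2]*1000).astype(np.float32)); print(r, m.sum(), np.median(P[m][:,2]))
E
```

```text
lever [ 0.5874 -0.2647  0.141 ]
btn [ 0.5141 -0.2619  0.1228]
pot [ 0.5144 -0.1435  0.1311]
deck [ 0.5497 -0.2203  0.1014]
table [ 0.53   -0.4296  0.0045]
((564.311767578125, -223.92967224121094), (210.11419677734375, 175.43820190429688), 83.92013549804688) 2846 0.10024689717283974
```

View pics/crop0.png

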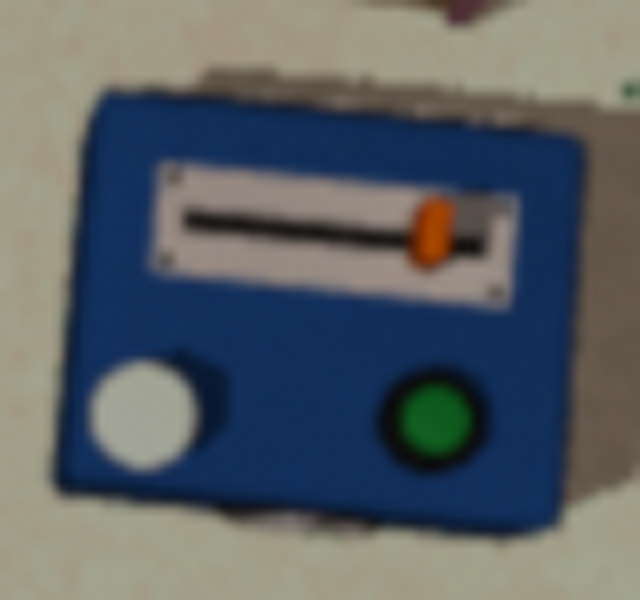

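The crop shows the slot running from (485,245) at the closed end to (185,218), with the lever near (432,233), just off the closed end. The blower is at (0.564, -0.224) with a yaw of about -6°. Next I shut the fingers, rise, and go above the start of the slot.

```bash
python3 -m pendant '[[[0,0,-30],[0,0,0],0],[[0,0,-30],[0,0,0],0],[[31,-7,0],[0,0,0],0],[[31,-7,0],[0,0,0],0],[[31,-7,0],[0,0,0],0],[[31,-7,0],[0,0,0],0],[[31,-7,0],[0,0,0],0],[[31,-7,0],[0,0,0],0]]' 40
python3 -m pendant '[[[31,-7,0],[0,0,0],0],[[31,-7,0],[0,0,0],0],[[31,-7,0],[0,0,0],0],[[31,-7,0],[0,0,0],0],[[31,-7,0],[0,0,0],0],[[31,-7,0],[0,0,0],0],[[31,-7,0],[0,0,0],0],[[31,-7,0],[0,0,0],0]]'
python3 -m pendant '[[[0,0,0],[0,0,-0.11],0],[[0,0,0],[0,0,-0.11],0],[[0,0,0],[0,0,-0.11],0],[[0,0,0],[0,0,-0.11],0],[[0,0,0],[0,0,-0.11],0],[[0,0,0],[0,0,-0.11],0],[[0,0,0],[0,0,-0.11],0],[[0,0,0],[0,0,-0.11],0]]'
python3 -m pendant '[[[0,0,0],[0,0,-0.11],0],[[0,0,0],[0,0,-0.11],0],[[0,0,0],[0,0,-0.11],0],[[0,0,0],[0,0,0],0],[[0,0,0],[0,0,0],0]]'
cat >> h.py <<'E'
def loc(P,C=(.5643,-.2239),yaw=-6.08):
    a=np.radians(yaw); dx,dy=P[0]-C[0],P[1]-C[1]
    return np.array([np.cos(a)*dx+np.sin(a)*dy,-np.sin(a)*dx+np.cos(a)*dy,P[2]])*1000
def st():
    s=arm.observe(); q=s['eef_rot']; m=R.from_quat([q[1],q[2],q[3],q[0]]).as_matrix()
    print('t',s['clock'],'loc mm',loc(s['ee_pos']).round(1),'toolx deg',np.degrees(np.arctan2(m[1,0],m[0,0])).round(2),'z',m[:,2].round(3),'F',s['wrist_force'].round(2),'w',s['width'])
E
python3 - <<'E'
from h import *
st(); snap('wrist','w0')
E
```

```text
clock: 0.77
ee_pos: [0.2966, -0.4521, 0.2783]
eef_rot: [-0.0, 0.994, 0.113, -0.0]
wrist_force: [0.9, -0.7, 0.1]
width: 0.0441
grasp_force: 0.0
clock: 1.43
ee_pos: [0.5257, -0.3417, 0.2781]
eef_rot: [-0.0, 0.994, 0.113, -0.0]
wrist_force: [0.4, 0.0, -0.1]
width: 0.0004
grasp_force: 0.0
clock: 2.1
ee_pos: [0.5244, -0.3426, 0.278]
eef_rot: [-0.001, 0.849, 0.528, -0.0]
wrist_force: [0.4, 0.3, 0.7]
width: 0.0005
grasp_force: 0.0
clock: 2.52
ee_pos: [0.5244, -0.3427, 0.2782]
eef_rot: [-0.0, 0.754, 0.657, -0.0]
wrist_force: [-0.6, 0.0, -0.0]
width: 0.0005
grasp_force: 0.0
t 2.5167 loc mm [ -27.1 -122.4  278.2] toolx deg 82.13 z [-0.001  0.001 -1.   ] F [-0.6   0.01 -0.04] w 0.00046725846015844267
```

View pics/w0.png

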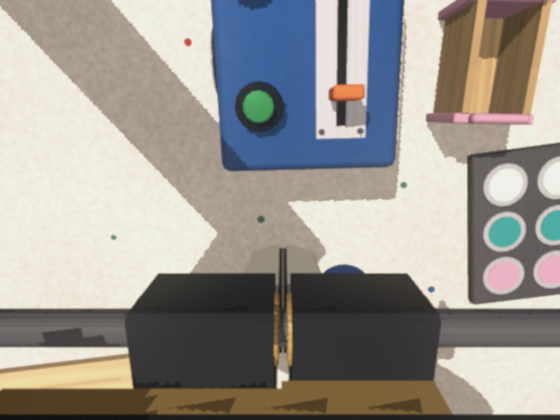

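The close wrist view shows the lever at (348,92), the button at (259,106), and the slot running vertically at x≈342. I'll measure these from this second view.

```bash
python3 - <<'E'
from h import *
d=np.load('pics/w0.npy'); c,M=T('wrist')
for n,(u,v) in dict(lever=(348,90),btn=(259,106),deck=(290,120),s_lo=(341,123),s_hi=(343,6),platescrewL=(321,131),cornerL=(228,166),cornerR=(392,163),edgeR=(402,10)).items():
    P=px(c,M,d,u,v); print(n,P.round(4),loc(P).round(1))
p=cv2.imread('pics/w0.png').astype(int); m=(p[...,2]>180)&(p[...,1]<150)&(p[...,0]<90); v,u=np.nonzero(m[60:130,310:380]);v+=60;u+=310
Q=np.array([loc(px(c,M,d,a,b)) for a,b in zip(u,v)]); Q=Q[Q[:,2]>136]; print('lever top',Q.min(0),Q.max(0))
m=(p[...,1]>p[...,2]+50)&(p[...,1]>p[...,0]+40);v,u=np.nonzero(m[60:150,220:300]);v+=60;u+=220
Q=np.array([loc(px(c,M,d,a,b)) for a,b in zip(u,v)]); print('btn',Q.min(0),Q.max(0),np.median(Q,0))
E
```

```text
lever [ 0.5892 -0.2608  0.1408] [ 28.7 -34.1 140.8]
btn [ 0.5154 -0.2626  0.1202] [-44.5 -43.6 120.2]
deck [ 0.5409 -0.2783  0.0994] [-17.5 -56.6  99.4]
s_lo [ 0.5876 -0.2876  0.0993] [ 29.9 -60.9  99.3]
s_hi [ 0.5985 -0.1905  0.101 ] [ 30.4  36.9 101. ]
platescrewL [ 0.5682 -0.2922  0.101 ] [ 11.1 -67.5 101. ]
cornerL [ 0.4759 -0.3128  0.098 ] [-78.5 -97.7  98. ]
cornerR [ 0.6336 -0.3322  0.0955] [  80.4 -100.3   95.5]
edgeR [ 0.6493 -0.2001  0.0986] [82.  32.7 98.6]
lever top [-24.6365316  -51.01445777 137.55516223] [ 40.9994969  -29.88971904 443.17364776]
btn [-58.65298619 -56.30923043 118.06618329] [-24.6365316  -30.4075284  443.17364776] [-45.54058768 -43.47703231 120.73641469]
```

The blower frame is confirmed to within 1.5 mm, and the lever's travel is about 0.015. I go behind the lever and down.

```bash
python3 -m pendant '[[[0,0,0],[0,0,-0.031],0],[[23,28,0],[0,0,0],0],[[23,29,0],[0,0,0],0],[[0,0,30],[0,0,0],0],[[0,0,30],[0,0,0],0],[[0,0,30],[0,0,0],0],[[0,0,30],[0,0,0],0],[[0,0,0],[0,0,0],0]]'
python3 -m pendant '[[[0,0,15],[0,0,0],0],[[0,0,15],[0,0,0],0],[[0,0,10],[0,0,0],0],[[0,0,0],[0,0,0],0],[[0,0,0],[0,0,0],0],[[0,0,0],[0,0,0],0]]'
python3 -c "from h import *;st()"
```

```text
clock: 3.23
ee_pos: [0.5827, -0.3004, 0.1515]
eef_rot: [-0.006, 0.743, 0.669, -0.001]
wrist_force: [-0.8, 1.2, -0.9]
width: 0.0003
grasp_force: 0.0
clock: 3.73
ee_pos: [0.5866, -0.3035, 0.1201]
eef_rot: [0.001, 0.743, 0.67, 0.0]
wrist_force: [-0.2, -0.4, 0.1]
width: 0.0007
grasp_force: 0.0
t 3.7333 loc mm [ 30.6 -76.8 120.1] toolx deg 84.06 z [ 0.002 -0.001 -1.   ] F [-0.2  -0.39  0.09] w 0.0006751281183881833
```

```bash
S='from h import *;st()'
python3 -m pendant '[[[7,0,0],[0,0,0],0],[[7,0,0],[0,0,0],0],[[6,0,0],[0,0,0],0],[[0,0,0],[0,0,0],0],[[0,0,0],[0,0,0],0]]' >/dev/null; python3 -c "$S"
python3 -m pendant '[[[1,0,0],[0,0,0],0],[[1,0,0],[0,0,0],0],[[1,0,0],[0,0,0],0],[[0,0,0],[0,0,0],0]]'>/dev/null; python3 -c "$S"
python3 -m pendant '[[[1,0,0],[0,0,0],0],[[1,0,0],[0,0,0],0],[[1,0,0],[0,0,0],0],[[0,0,0],[0,0,0],0]]'>/dev/null; python3 -c "$S"
python3 -m pendant '[[[1,0,0],[0,0,0],0],[[1,0,0],[0,0,0],0],[[1,0,0],[0,0,0],0],[[0,0,0],[0,0,0],0]]'>/dev/null; python3 -c "$S"
python3 -m pendant '[[[1,0,0],[0,0,0],0],[[1,0,0],[0,0,0],0],[[1,0,0],[0,0,0],0],[[0,0,0],[0,0,0],0]]'>/dev/null; python3 -c "$S"
python3 -m pendant '[[[1,0,0],[0,0,0],0],[[1,0,0],[0,0,0],0],[[1,0,0],[0,0,0],0],[[0,0,0],[0,0,0],0]]'>/dev/null; python3 -c "$S"
```

```text
t 4.15 loc mm [ 30.  -55.5 119. ] toolx deg 84.16 z [ 0. -0. -1.] F [ 0.68 -1.16 -0.05] w 0.0005621672016849649
t 4.4833 loc mm [ 29.8 -53.3 118.6] toolx deg 84.09 z [-0.  0. -1.] F [0.13 0.22 0.63] w 0.000537308663578279
t 4.8167 loc mm [ 29.8 -50.3 118.6] toolx deg 84.1 z [-0. -0. -1.] F [-0.41  0.02  0.62] w 0.0005290324432271214
t 5.15 loc mm [ 29.8 -47.2 118.6] toolx deg 84.1 z [-0. -0. -1.] F [-0.3  -0.25 -0.08] w -7.620417141322082e-05
t 5.4833 loc mm [ 29.8 -44.1 118.6] toolx deg 84.11 z [ 0.  0. -1.] F [-0.35 -1.15 -0.51] w 0.0004775665583457441
t 5.8167 loc mm [ 29.8 -42.6 118.7] toolx deg 84.09 z [-0.    -0.002 -1.   ] F [ 0.58 -6.32 -2.84] w 0.0006154484351228797
```

The first click's onset shows at TCP y≈-42.6, with about 6 N. I continue through click 1 in small steps.

```bash
S='from h import *;st()'
python3 -m pendant '[[[1,0,0],[0,0,0],0],[[1,0,0],[0,0,0],0],[[1,0,0],[0,0,0],0],[[0,0,0],[0,0,0],0]]'>/dev/null; python3 -c "$S"
python3 -m pendant '[[[1,0,0],[0,0,0],0],[[1,0,0],[0,0,0],0],[[1,0,0],[0,0,0],0],[[0,0,0],[0,0,0],0]]'>/dev/null; python3 -c "$S"
python3 -m pendant '[[[1,0,0],[0,0,0],0],[[1,0,0],[0,0,0],0],[[1,0,0],[0,0,0],0],[[0,0,0],[0,0,0],0]]'>/dev/null; python3 -c "$S"
python3 -m pendant '[[[1,0,0],[0,0,0],0],[[1,0,0],[0,0,0],0],[[1,0,0],[0,0,0],0],[[0,0,0],[0,0,0],0]]'>/dev/null; python3 -c "$S"
python3 -m pendant '[[[1,0,0],[0,0,0],0],[[1,0,0],[0,0,0],0],[[0,0,0],[0,0,0],0]]'>/dev/null; python3 -c "$S"
python3 -m pendant '[[[1,0,0],[0,0,0],0],[[1,0,0],[0,0,0],0],[[0,0,0],[0,0,0],0]]'>/dev/null; python3 -c "$S"
python3 -m pendant '[[[1,0,0],[0,0,0],0],[[1,0,0],[0,0,0],0],[[0,0,0],[0,0,0],0]]'>/dev/null; python3 -c "$S"
python3 -m pendant '[[[1,0,0],[0,0,0],0],[[1,0,0],[0,0,0],0],[[0,0,0],[0,0,0],0]]'>/dev/null; python3 -c "$S"
```

```text
t 6.15 loc mm [ 29.9 -39.  118.7] toolx deg 84.08 z [ 0.    -0.001 -1.   ] F [-1.25 -3.73 -1.58] w 0.0009589255023876396
t 6.4833 loc mm [ 29.8 -34.4 118.7] toolx deg 84.11 z [ 0.     0.001 -1.   ] F [ 0.49 -0.58 -1.09] w 0.0005166300348717239
t 6.8167 loc mm [ 29.7 -31.4 118.7] toolx deg 84.12 z [-0.     0.001 -1.   ] F [ 0.17  0.48 -0.  ] w 0.0003940171536129054
t 7.15 loc mm [ 29.7 -28.9 118.7] toolx deg 84.11 z [-0.  0. -1.] F [-0.18 -0.33  0.3 ] w 0.000559287048155974
t 7.4 loc mm [ 29.8 -27.1 118.7] toolx deg 84.11 z [-0.  0. -1.] F [-0.02 -0.23  0.75] w 0.00047529701921554415
t 7.65 loc mm [ 29.7 -25.1 118.7] toolx deg 84.1 z [-0.  0. -1.] F [-0.78 -1.34 -0.34] w 0.0005998619147972872
t 7.9 loc mm [ 29.8 -23.8 118.7] toolx deg 84.1 z [ 0.    -0.001 -1.   ] F [ 0.06 -2.66 -1.57] w 0.0005035791202276772
t 8.15 loc mm [ 29.8 -22.8 118.8] toolx deg 84.08 z [ 0.    -0.002 -1.   ] F [ 0.28 -5.47 -1.87] w 0.0007647166106252682
```

Click 1 passed, and the second onset is at -22.8 as predicted. Now through click 2.

```bash
S='from h import *;st()'
python3 -m pendant '[[[1,0,0],[0,0,0],0],[[1,0,0],[0,0,0],0],[[1,0,0],[0,0,0],0],[[0,0,0],[0,0,0],0]]'>/dev/null; python3 -c "$S"
python3 -m pendant '[[[1,0,0],[0,0,0],0],[[1,0,0],[0,0,0],0],[[1,0,0],[0,0,0],0],[[0,0,0],[0,0,0],0]]'>/dev/null; python3 -c "$S"
python3 -m pendant '[[[1,0,0],[0,0,0],0],[[1,0,0],[0,0,0],0],[[1,0,0],[0,0,0],0],[[0,0,0],[0,0,0],0]]'>/dev/null; python3 -c "$S"
python3 -m pendant '[[[1,0,0],[0,0,0],0],[[1,0,0],[0,0,0],0],[[1,0,0],[0,0,0],0],[[0,0,0],[0,0,0],0]]'>/dev/null; python3 -c "$S"
python3 -m pendant '[[[1,0,0],[0,0,0],0],[[1,0,0],[0,0,0],0],[[0,0,0],[0,0,0],0]]'>/dev/null; python3 -c "$S"
python3 -m pendant '[[[1,0,0],[0,0,0],0],[[1,0,0],[0,0,0],0],[[0,0,0],[0,0,0],0]]'>/dev/null; python3 -c "$S"
python3 -m pendant '[[[1,0,0],[0,0,0],0],[[1,0,0],[0,0,0],0],[[0,0,0],[0,0,0],0]]'>/dev/null; python3 -c "$S"
python3 -m pendant '[[[1,0,0],[0,0,0],0],[[1,0,0],[0,0,0],0],[[0,0,0],[0,0,0],0]]'>/dev/null; python3 -c "$S"
```

```text
t 8.4833 loc mm [ 29.8 -19.2 118.7] toolx deg 84.07 z [ 0.    -0.001 -1.   ] F [-1.44 -4.99 -1.49] w 0.00027770103964128016
t 8.8167 loc mm [ 29.8 -14.5 118.7] toolx deg 84.11 z [ 0.     0.001 -1.   ] F [ 0.1  -1.71  0.84] w 0.00035907364404973575
t 9.15 loc mm [ 29.6 -11.4 118.6] toolx deg 84.12 z [-0.     0.001 -1.   ] F [-0.23  0.03 -0.5 ] w 0.00018143531102859044
t 9.4833 loc mm [ 29.6  -8.9 118.6] toolx deg 84.11 z [-0.  0. -1.] F [ 0.17 -0.03 -0.01] w 0.0005708555119987391
t 9.7333 loc mm [ 29.7  -7.1 118.6] toolx deg 84.1 z [-0.  0. -1.] F [-1.   -0.47  0.3 ] w 0.0005900420097083005
t 9.9833 loc mm [ 29.7  -5.1 118.7] toolx deg 84.1 z [-0.  0. -1.] F [-0.67 -0.22 -0.27] w 0.00032992377324316457
t 10.2333 loc mm [ 29.7  -3.8 118.7] toolx deg 84.1 z [-0.    -0.001 -1.   ] F [-0.75 -2.77 -0.91] w 0.00042245356260264187
t 10.4833 loc mm [ 29.8  -2.8 118.8] toolx deg 84.08 z [ 0.    -0.002 -1.   ] F [-1.29 -5.8  -1.52] w 0.00013030318964466658
```

Two clicks felt and the third onset is here. I advance about 9 mm and check the force.

```bash
S='from h import *;st()'
python3 -m pendant '[[[1,0,0],[0,0,0],0],[[1,0,0],[0,0,0],0],[[1,0,0],[0,0,0],0],[[0,0,0],[0,0,0],0]]'>/dev/null; python3 -c "$S"
python3 -m pendant '[[[1,0,0],[0,0,0],0],[[1,0,0],[0,0,0],0],[[1,0,0],[0,0,0],0],[[0,0,0],[0,0,0],0]]'>/dev/null; python3 -c "$S"
python3 -m pendant '[[[1,0,0],[0,0,0],0],[[1,0,0],[0,0,0],0],[[1,0,0],[0,0,0],0],[[0,0,0],[0,0,0],0]]'>/dev/null; python3 -c "$S"
python3 -m pendant '[[[1,0,0],[0,0,0],0],[[0,0,0],[0,0,0],0],[[0,0,0],[0,0,0],0]]'>/dev/null; python3 -c "$S"
```

```text
t 10.8167 loc mm [ 29.7   0.8 118.7] toolx deg 84.07 z [ 0.    -0.001 -1.   ] F [-0.32 -4.8  -0.89] w 0.0006533962030162013
t 11.15 loc mm [ 29.8   5.5 118.7] toolx deg 84.11 z [ 0.     0.001 -1.   ] F [ 0.74 -0.47  0.16] w 0.0002664615159185047
t 11.4833 loc mm [ 29.6   8.6 118.6] toolx deg 84.12 z [-0.     0.001 -1.   ] F [-0.01  0.13 -0.72] w 0.00018136067251152204
t 11.7333 loc mm [ 29.5   9.  118.5] toolx deg 84.11 z [-0.  0. -1.] F [ 0.42 -0.1  -0.33] w 0.00046009075284715345
```

Force vanished at the same relative position as before. I back off, rise and look.

```bash
python3 -m pendant '[[[-6,0,0],[0,0,0],0],[[-6,0,0],[0,0,0],0],[[0,0,-30],[0,0,0],0],[[0,0,-35],[0,0,0],0],[[0,0,-35],[0,0,0],0],[[-20,-37,0],[0,0,0],0],[[-20,-38,0],[0,0,0],0],[[0,0,0],[0,0,0],0]]' >/dev/null
python3 -m pendant '[[[0,0,0],[0,0,0],0],[[0,0,0],[0,0,0],0]]' >/dev/null
python3 - <<'E'
from h import *
st(); p,d=snap('wrist','w1'); c,M=T('wrist'); p=p.astype(int)
m=(p[...,0]>150)&(p[...,1]<150)&(p[...,2]<90)
v,u=np.nonzero(m&(d>0.05)); Q=np.array([loc(px(c,M,d,a,b)) for a,b in zip(u,v)])
k=(Q[:,2]>136)&(Q[:,2]<150)&(abs(Q[:,0]-30)<20); Q=Q[k];print('lever',Q.min(0),Q.max(0))
E
```

```text
t 12.5667 loc mm [-43.4 -43.4 218.9] toolx deg 84.01 z [ 0.001 -0.    -1.   ] F [0.   0.49 0.92] w 0.0007231349214295076
lever [ 16.92816417  25.93010514 136.30168747] [ 41.92405442  37.38048714 142.79061588]
```

View pics/w1.png

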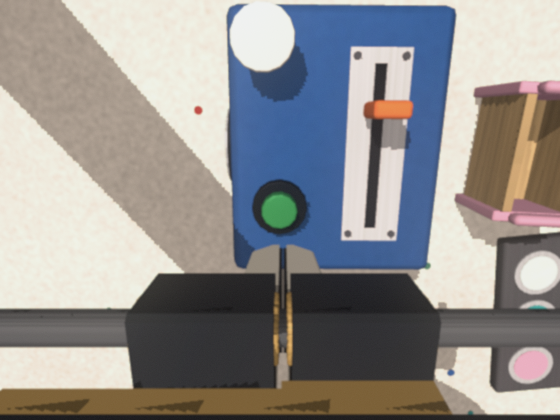

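The lever at (388,109) measures y≈31.6 in the view, or 30.1 after the 1.5 mm offset: travel 0.082, the third click. The button is at (279,209). Now I descend on it.

```bash
S='from h import *;st()'
python3 -m pendant '[[[0,-2,30],[0,0,0],0],[[0,0,30],[0,0,0],0],[[0,0,20],[0,0,0],0],[[0,0,8],[0,0,0],0],[[0,0,0],[0,0,0],0],[[0,0,0],[0,0,0],0]]'>/dev/null; python3 -c "$S"
python3 -m pendant '[[[0,0,2],[0,0,0],0],[[0,0,2],[0,0,0],0],[[0,0,2],[0,0,0],0],[[0,0,2],[0,0,0],0],[[0,0,0],[0,0,0],0]]'>/dev/null; python3 -c "$S"
python3 -m pendant '[[[0,0,1],[0,0,0],0],[[0,0,1],[0,0,0],0],[[0,0,0],[0,0,0],0]]'>/dev/null; python3 -c "$S"
python3 -m pendant '[[[0,0,1],[0,0,0],0],[[0,0,1],[0,0,0],0],[[0,0,0],[0,0,0],0]]'>/dev/null; python3 -c "$S"
```

```text
t 13.1167 loc mm [-44.8 -42.6 130.8] toolx deg 84.15 z [ 0.  0. -1.] F [ 0.83 -0.87 -0.11] w 0.00041792144736831104
t 13.5333 loc mm [-45.7 -42.8 122.7] toolx deg 84.1 z [ 0. -0. -1.] F [-0.64 -0.94  0.45] w 0.0006644183978288368
t 13.7833 loc mm [-45.7 -42.9 120.8] toolx deg 84.09 z [ 0. -0. -1.] F [-0.61 -0.47  2.14] w 0.00023727724367580586
t 14.0333 loc mm [-45.6 -42.8 118.7] toolx deg 84.1 z [ 0. -0. -1.] F [-2.04  1.02  3.39] w 0.0005521399266785842
```

```bash
S='from h import *;st()'
python3 -m pendant '[[[0,0,1],[0,0,0],0],[[0,0,1],[0,0,0],0],[[0,0,0],[0,0,0],0]]'>/dev/null; python3 -c "$S"
python3 -m pendant '[[[0,0,1],[0,0,0],0],[[0,0,1],[0,0,0],0],[[0,0,0],[0,0,0],0]]'>/dev/null; python3 -c "$S"
python3 -m pendant '[[[0,0,1],[0,0,0],0],[[0,0,0],[0,0,0],0],[[0,0,0],[0,0,0],0]]'>/dev/null; python3 -c "$S"
```

```text
t 14.2833 loc mm [-45.7 -42.8 116.7] toolx deg 84.1 z [ 0. -0. -1.] F [-1.11  0.69  4.29] w 0.0004178996308740909
t 14.5333 loc mm [-45.6 -42.9 116.2] toolx deg 84.11 z [ 0.001 -0.001 -1.   ] F [-3.09  1.61 13.19] w 0.00018455724599995653
t 14.7833 loc mm [-45.5 -42.9 116. ] toolx deg 84.11 z [ 0.001 -0.001 -1.   ] F [-4.76  4.13 18.95] w 0.0003597064315582687
```

A hard stop at z = 116 mm, 19 N. I check that it is the button's stop and not the collar.

```bash
python3 - <<'E'
from h import *
# w1 was taken at loc (-43.4,-43.4,218.9), toolx 84.01 deg
c=arm.camera_params('wrist'); a=np.radians(84.01-83.92+0); d=np.load('pics/w1.npy')
M=np.eye(4); M[:3,:3]=[[np.sin(-a),1*np.cos(a),0],[np.cos(a),np.sin(a),0],[0,0,-1]]; M[:3,3]=np.array([-43.4,-43.4,218.9])/1000
M=M@c['tool_from_camera']
for u in range(245,316,5): print(u,(px(c,M,d,u,209)*1000).round(1))
print('deck',(px(c,M,d,320,200)*1000).round(1))
E
```

```text
245 [-73.9 -47.7  98.1]
250 [-69.7 -47.4  99.1]
255 [-64.7 -44.3 110.9]
260 [-60.7 -44.4 110.7]
265 [-56.3 -41.9 120.1]
270 [-52.5 -41.4 121.8]
275 [-48.7 -41.6 121.2]
280 [-44.9 -41.9 120.1]
285 [-41.1 -41.9 120.2]
290 [-37.3 -41.9 120.1]
295 [-33.5 -42.1 119.2]
300 [-29.3 -44.1 111.8]
305 [-25.2 -44.6 109.8]
310 [-20.4 -47.3  99.5]
315 [-16.3 -47.4  99.3]
deck [-12.3 -40.   98.4]
```

The collar is at about 111 mm, so the 116 mm stop is the button's own full travel. I release and withdraw, then take a final look.

```bash
python3 -m pendant '[[[0,0,0],[0,0,0],0],[[0,0,-3],[0,0,0],0],[[0,0,-5],[0,0,0],0],[[0,0,-25],[0,0,0],0],[[0,0,-35],[0,0,0],0],[[0,0,-35],[0,0,0],0],[[0,0,0],[0,0,0],0],[[0,0,0],[0,0,0],0]]'
python3 - <<'E'
from h import *
st(); p,d=snap('wrist','w2'); c,M=T('wrist'); p=p.astype(int)
m=(p[...,0]>150)&(p[...,1]<150)&(p[...,2]<90)
v,u=np.nonzero(m&(d>0.05)); Q=np.array([loc(px(c,M,d,a,b)) for a,b in zip(u,v)])
k=(Q[:,2]>136)&(Q[:,2]<150)&(abs(Q[:,0]-30)<20); Q=Q[k];print('lever',Q.min(0),Q.max(0))
v,u=np.nonzero((p[...,1]>p[...,0]+50)&(p[...,1]>p[...,2]+40)&(d>.05)); Q=np.array([loc(px(c,M,d,a,b)) for a,b in zip(u,v)]); Q=Q[(abs(Q[:,0]+45)<16)&(abs(Q[:,1]+45)<16)]; print('btn',np.median(Q,0))
E
```

```text
clock: 15.45
ee_pos: [0.5155, -0.2624, 0.2186]
eef_rot: [0.002, 0.743, 0.67, 0.0]
wrist_force: [0.3, -0.4, 0.1]
width: 0.0003
grasp_force: 0.0
t 15.45 loc mm [-44.5 -43.4 218.6] toolx deg 84.1 z [ 0.004 -0.003 -1.   ] F [ 0.27 -0.37  0.11] w 0.0002644928439807264
lever [ 15.21598281  26.15446387 136.04100983] [ 39.82624562  37.57757055 141.05157364]
btn [-47.75971271 -41.83957174 118.72149076]
```

View pics/w2.png

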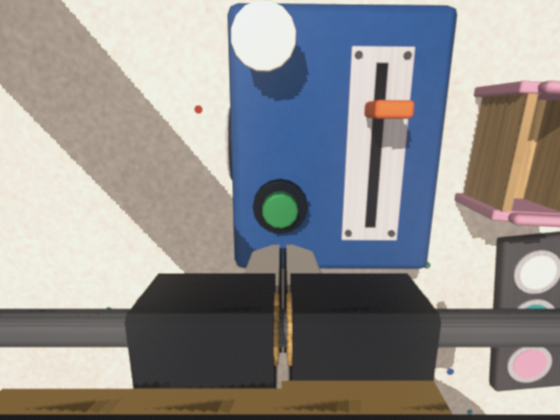

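The lever is still at (389,109) in the third click, the button at (280,209) is up again, and the pot and planter have not moved.

```bash
python3 -c "
from workcell import arm
print(arm.finish_job())"
```

```text
the job is handed in; nothing more can be done
None
```

Job handed in at about 15.5 s: the orange lever rests in the third click (three clicks felt, never pushed further), and the green button was pressed to its stop and sprang back up. The arm touched nothing else.

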